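# Hang the fittings basket on the spring weighing arm

### The job

Weigh the green basket of brass fittings: pick it up by its orange grip block and hang its crossbar in the red cradle at the end of the yellow spring arm. Lower it slowly so the arm sinks gently under it, without pressing the arm down past where the weight takes it, and let go only once the arm carries the whole weight and has settled, so that it neither drops nor springs back. Leave the basket hanging still in the cradle, and leave the other things on the bench where they are.

Things in the scene. Friction and masses are not known exactly. Their poses are not given: they have to be found in the camera images.
- basket: Green open basket of brass fittings, 96 (own x) by 86 (own y) by 55 mm high, hidden mass 0.30 to 0.75 kg. Origin: centre of its underside, z up. In its middle plane x = 0, uprights at y = +-44.5 mm carry a crossbar along own y. The gap between rim and crossbar, through which the boom must pass along own x (either way round), is 95 mm high and 83 mm wide. Once hung it can swing on its bar.
- grip (a point): Where to grip: on the axis of the orange grip block (26 along basket x, 18 along y), 192 mm above the basket's underside, 37 mm straight above bar. The block spans 160 to 212 mm above the underside. Pads on the 18 mm wide sides close along the basket's y; keep the fingertips clear of the crossbar below.
- bar (a point): Middle of the green basket's round steel crossbar (10 mm thick, along the basket's y), on its axis, 155 mm above the underside; it must come to lie in the cradle.
- weigher: Spring weighing arm: grey post, 250 mm high, on a fixed dark foot 130 (own x) by 110 (own y) mm. Origin: centre of the foot's underside. The yellow boom, 16 mm square, points along own -x from a pivot (axis along own y) 220 mm above the origin; pivot to cradle 260 mm. Unloaded it points 0.19 rad upward.
- cradle (a point): Where the axis of a seated crossbar lies in the red V cradle at the boom's free end (269 mm above the bench, unloaded). The groove is 26 mm long along the weigher's y; its 45 degree walls rise 7 mm above this point, 18 mm to either side along the boom; cradle and boom reach 27 mm below it. Bring the bar in from beyond the free end, above the walls, and lower it in.
- sink_arm (a joint): Angle the boom has sunk, rad: 0 unloaded (upper stop), hard stop at 0.45. A spring holds it up: it starts to sink at about 1 N on the cradle, then sinks about 13.5 mm at the cradle (0.052 rad) per further newton; lightly damped, it drops or bounces if let go out of balance. Under the basket alone it rests between 0.09 and 0.34.
- spare: The other basket, blue with a black grip block, holding plastic caps, same size; origin at the centre of its underside. Bystander.
- tape: Brown tape roll, 90 mm across, 48 mm high; origin: centre of its underside. Bystander.
- jar: Jar, 60 mm across, 85 mm high; origin: centre of its underside. Bystander.
- driver: Screwdriver lying on the bench, near the robot. Bystander.
- wrench: Wrench lying on the bench, near the robot. Bystander.

How it is judged:
By the outcome, as a careful person would: the job done as asked, in the order asked, and still so for the second after the job is handed in, with the robot touching nothing.
It also fails if it takes over 58 s, if anything falls off the work surface, if the arm or the gripper's body presses on something with over 40 N, if the wrist force passes 120 N, or if a joint passes its speed limit or range.

### The arm

A 6-joint arm with a two-finger parallel gripper is mounted at the origin on the work surface. World frame = base frame: x ahead of the robot, y to its left, z up, the work surface at z = 0. Lengths are in m, angles in rad, forces in N, time in s.
With the tool pointing down it reaches from about 0.2 to 0.875 m from the base axis. Payload 3.4 kg.
Tool frame: the origin (TCP) lies at the very end of the fingers, on their centre line; the grasp point (between the pads) lies 19 mm behind it; z points along the fingers, y is the line along which they close (so a half turn about z gives the same grasp; the last joint's range is limited). The gripper opens to 94 mm and grips with 3 to 60 N. Pads are 16 mm wide; open, the fingers measure 119 mm over their backs; the gripper's body (75 mm by 177 mm) begins 78 mm behind the grasp point.
Start: joints at [1.049, 0.276, 1.505, -0, 1.361, -0.121], TCP at [0.224, 0.529, 0.175] pointing down, gripper open.
Joint ranges: [-2.89, 2.89], [-0.75, 2.08], [0.22, 2.7], [-1.18, 4.32], [0.11, 2.71], [-2.7, 2.7]. Speed limits (rad/s): [2.57, 2.57, 3.14, 3.14, 3.14, 3.14].

### API

Orientations are given as a rotation vector (axis times angle).
In Python, from rig import * gives the robot as it stands.
- The arm moves only by the tool drive_tool, never from a script. Its arguments are lists of equal length, an entry for each row: "slide": the shift along the world's x, y, z in units of 25 mm (1.0 is 25 mm), a list of three; "angular": the turn, a rotation vector about the world's x, y, z in units of 6 degrees (1.0 is 6 degrees), a list of three; "fingers": the finger opening in mm, from 0 to 94. In form: {"slide": [[tx, ty, tz], ...], "angular": [[rx, ry, rz], ...], "fingers": [fingers, ...]}. A call has 1 to 12 rows; each row shifts and turns the commanded pose from where the row before left it; what a row does not reach is not made up. A row lasts 1/10 s, in which the tool goes at most 50 mm and 8.59 degrees, less where a joint would pass 70% of its speed; a pose out of reach is approached as far as the arm can. A call is refused whole if a number of a shift passes 1 or a number of a turn 1, either way. A call with a gripper value outside its range is refused whole. The fingers move at their own pace and stop on an object; "newtons" is the grip in N (left out, the last holds). Time passes only in rows, so rows that do not move let the fingers close. It gives the time, the measured TCP pose, the force, the opening and the grip force at its end, in the units of the state.
- get_state(): the state, without advancing time (a new reading comes with each control period).
- get_image(name): name is "scene" or "top"; returns (picture, depth): 480x640x3 uint8, red, green, blue; 480x640 float32, m along the optical axis (not along the pixel's ray), 0 where there is no reading.
- camera_info(name): a dict with "intrinsics" (3x3 intrinsics, pixels), "R" (3x3) and "t" (3): a world point X has camera coordinates R X + t. Camera axes: x right, y down, z forward; pixel columns grow to the right and rows downward; lengths in m; the calibration is good to about 2 mm. A picture is of the moment at which its call begins. camera_info takes no time and is no camera call.
- sign_off(): hands the job in; it is judged then, once.
The state is a dict: "t": time; "qpos": joint angles; "qvel": joint speeds; "tau": joint torques, N m; "eef_pos": TCP position; "tool_rot": TCP orientation; "contact_force": force on the tool from outside, world axes, zero at the start; "wrist_torque": the same for the moment, N m; "finger_gap": finger opening in m; "grip_force": force on a finger pad.
Only numpy, scipy, OpenCV 4.12 (cv2) and the standard library are available. Lean on these libraries where they do the work, as an engineer would, in place of code of your own. Each camera call takes 0.05 s, during which the arm holds its last target. There are 200 camera calls.

## Working session

There is one attempt and no reset: what is moved stays moved. The work goes in short steps, Python scripts to look and compute and a tool call to move; the robot and the scene stay as the last step left them, time stands still between calls to the robot, and variables do not carry over. Pictures are saved under pics/ and viewed, at most 10 in all, crops included, and the job is handed in when it is done.

Besides the shell and the picture viewer there is one more tool, called after ">>>" by a JSON object that holds its "method" and its "body". drive_tool: Moves the arm, as the interface text tells. Its arguments: {"type":"object","properties":{"slide":{"type":"array","items":{"type":"array","items":{"type":"number"}}},"angular":{"type":"array","items":{"type":"array","items":{"type":"number"}}},"fingers":{"type":"array","items":{"type":"number"}},"newtons":{"type":"number"}},"required":["slide","angular","fingers"]}

```bash
mkdir -p pics; ls
cat > h.py <<'E'
from rig import *
import numpy as np, cv2
def cloud(name):
    im,d=get_image(name); c=camera_info(name); K=np.array(c["intrinsics"]);R=np.array(c["R"]);t=np.array(c["t"])
    v,u=np.mgrid[:480,:640]; P=np.stack([(u-K[0,2])/K[0,0]*d,(v-K[1,2])/K[1,1]*d,d],-1)
    W=(P-t)@R; W[d==0]=np.nan
    return im,W
E
python3 - <<'E'
from h import *
for n in("scene","top"):
    im,W=cloud(n); np.savez(n+"0.npz",im=im,W=W)
    cv2.imwrite(f"pics/{n}0.png",im[...,::-1]); c=camera_info(n); print(n,-np.array(c["R"]).T@c["t"],np.round(c["R"],3).tolist(),c["intrinsics"])
s=get_state(); print(s)
E
```

```text
pics
scene [1.29079702 0.28259142 1.47923412] [[-0.248, 0.969, -0.012], [0.831, 0.207, -0.516], [-0.497, -0.138, -0.857]] [[599.92842464   0.         325.0016242 ]
 [  0.         599.92842464 239.37011527]
 [  0.           0.           1.        ]]
top [0.38566958 0.08232949 1.09259117] [[-0.0, -1.0, -0.003], [-0.986, 0.001, -0.166], [0.166, 0.003, -0.986]] [[441.6256532    0.         315.68629167]
 [  0.         441.6256532  239.5987642 ]
 [  0.           0.           1.        ]]
{'t': 0.1, 'qpos': array([ 1.04898770e+00,  2.76517178e-01,  1.50596825e+00, -1.13970255e-05,
        1.36066931e+00, -1.20991975e-01]), 'qvel': array([ 0.00152804,  0.00029583, -0.0028279 ,  0.00062303,  0.00085721,
        0.00123552]), 'tau': array([ 1.34928090e-03, -4.05456555e+01, -2.37778795e+01,  7.05014798e-02,
        2.98649445e-02, -2.43549351e-05]), 'eef_pos': array([0.22408737, 0.52896281, 0.17411483]), 'tool_rot': array([-6.25295313e-01, -3.07824153e+00,  2.33324312e-03]), 'contact_force': array([ 0.02255643,  0.30766697, -0.49272662]), 'wrist_torque': array([-0.00076405,  0.01170564,  0.01169809]), 'grip_force': 0.0, 'finger_gap': 0.09380607525330602}
```

View pics/scene0.png

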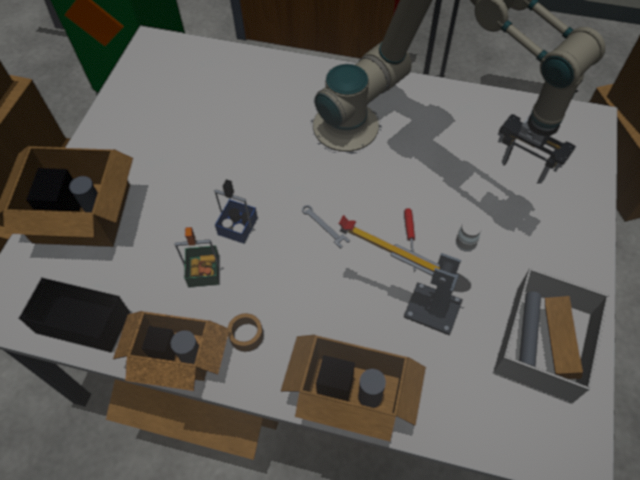

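View pics/top0.png

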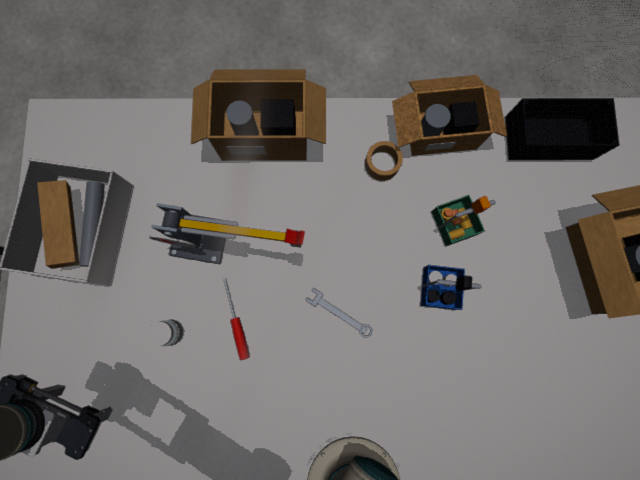

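The scene picture shows the green basket at about (200,265) with its orange grip at (190,235). The blue spare is at (236,220), the red cradle at (347,224), and the post at (445,275). In the top picture the green basket is at (460,220), its grip at (483,203), the cradle at (294,237) and the post at about (185,230).

Run:
```python
from h import *
def st(n,nm,m,W):
    P=W[m]; P=P[~np.isnan(P[:,0])]
    print(n,nm,len(P),"med",np.round(np.median(P,0),3),"lo",np.round(np.percentile(P,3,axis=0),3),"hi",np.round(np.percentile(P,97,axis=0),3)); return P
for n in("scene","top"):
    z=np.load(n+"0.npz"); im,W=z["im"],z["W"]
    h,s,v=[a.astype(int) for a in cv2.split(cv2.cvtColor(im,cv2.COLOR_RGB2HSV))]
    X,Y,Z=W[...,0],W[...,1],W[...,2]
    box=(Y<-.1)&(Y>-.45)&(X>.25)&(X<.8)
    gr=st(n,"green rim",(h>50)&(h<90)&(s>90)&box&(Z>.04)&(Z<.075),W)
    print("  rect",cv2.minAreaRect((gr[:,:2]*1000).astype(np.float32)))
    o=st(n,"orange",(h<18)&(s>150)&box&(Z>.15)&(Z<.25),W)
    ot=o[o[:,2]>.205]; print("  top",len(ot),ot.mean(0) if len(ot) else 0, cv2.minAreaRect((ot[:,:2]*1000).astype(np.float32)) if len(ot)>3 else 0)
    b=st(n,"bar/uprights",box&(Z>.1)&(Z<.158)&(s<90)&(X>.42)&~((X<.5)&(Y>-.2)),W)
    st(n,"blue",(h>100)&(h<130)&(s>120)&box&(Z>.03)&(Z<.075),W)
    st(n,"black grip",(Y<-.1)&(Y>-.35)&(X<.5)&(X>.25)&(Z>.165)&(Z<.23),W)
    r=st(n,"red",((h<8)|(h>172))&(s>150)&(Z>.2)&(Z<.32)&(Y>-.1)&(X>.3),W)
    y=st(n,"yellow",(h>18)&(h<32)&(s>150)&(Z>.2)&(Y>-.1)&(X>.3),W)
    # boom line
    c=y.mean(0);d=np.linalg.svd(y-c,full_matrices=False)[2][0]; print("  boom dir",d,"c",c)
    dk=st(n,"foot",(Z>.006)&(Z<.05)&(v<110)&(X>.35)&(X<.75)&(Y>.2)&(Y<.5),W)
    st(n,"post",(Z>.235)&(s<60)&(X>.35)&(X<.75)&(Y>.25)&(Y<.5),W)
    st(n,"tape",(Z>.04)&(Z<.06)&(X>.6)&(X<.8)&(Y>-.2)&(Y<.0),W)
```

```text
return _methods._mean(a, axis=axis, dtype=dtype,
  ret = um.true_divide(
Traceback (most recent call last):
IndexError: index -1 is out of bounds for axis 0 with size 0
```

Run:
```python
from h import *
for n,pts in(("scene",[(200,265),(190,235),(200,283),(236,220),(347,224),(400,247),(445,275),(300,30),(434,316),(100,240)]),("top",[(460,220),(483,203),(440,290),(294,237),(240,231),(460,300),(383,160),(205,250),(400,380)])):
    z=np.load(n+"0.npz"); im,W=z["im"],z["W"]
    hsv=cv2.cvtColor(im,cv2.COLOR_RGB2HSV)
    print(n,np.isnan(W[...,0]).mean())
    for u,v in pts: print((u,v),np.round(W[v,u],3),hsv[v,u])
```

```text
scene 0.004124348958333334
(200, 265) [ 0.621 -0.258  0.047] [  9 122  92]
(190, 235) [ 0.624 -0.251  0.211] [ 10 186 114]
(200, 283) [ 0.66  -0.25   0.017] [69 39 46]
(236, 220) [ 0.439 -0.222  0.014] [30  7 38]
(347, 224) [0.532 0.127 0.265] [  0 152 111]
(400, 247) [0.541 0.262 0.226] [150   2 111]
(445, 275) [0.603 0.377 0.25 ] [110  14  54]
(300, 30) [-1.136 -0.5   -0.633] [ 15 174  41]
(434, 316) [0.599 0.385 0.013] [105  16  63]
(100, 240) [ 0.607 -0.567  0.033] [ 17 127  46]
top 0.004000651041666667
(460, 220) [ 0.61  -0.265  0.043] [ 10 182  77]
(483, 203) [ 0.609 -0.257  0.214] [ 17 255 145]
(440, 290) [ 0.443 -0.219  0.003] [109 194  67]
(294, 237) [0.53  0.126 0.263] [179 237 125]
(240, 231) [0.546 0.233 0.24 ] [ 22 171 146]
(460, 300) [ 0.418 -0.253  0.045] [108 255  26]
(383, 160) [ 0.777 -0.088  0.002] [  0   5 147]
(205, 250) [0.541 0.359 0.014] [105  37  69]
(400, 380) [ 0.231 -0.114  0.006] [  0   5 145]
```

Run:
```python
from h import *
def st(n,nm,m,W):
    P=W[m]; P=P[~np.isnan(P[:,0])]
    if len(P)<4: print(n,nm,len(P)); return None
    print(n,nm,len(P),"med",np.round(np.median(P,0),3),"lo",np.round(np.percentile(P,3,axis=0),3),"hi",np.round(np.percentile(P,97,axis=0),3)); return P
def rect(P): 
    if P is not None and len(P)>4: r=cv2.minAreaRect((P[:,:2]*1000).astype(np.float32)); print("   rect c%s wh%s ang%.1f"%(np.round(r[0],1),np.round(r[1],1),r[2]))
for n in("scene","top"):
    z=np.load(n+"0.npz"); im,W=z["im"],z["W"]
    h,s,v=[a.astype(int) for a in cv2.split(cv2.cvtColor(im,cv2.COLOR_RGB2HSV))]
    X,Y,Z=W[...,0],W[...,1],W[...,2]
    box=(Y<-.17)&(Y>-.36)&(X>.5)&(X<.72); b2=(Y<-.1)&(Y>-.36)&(X>.3)&(X<.5)
    rect(st(n,"rim",box&(Z>.048)&(Z<.068)&(h>35)&(h<95)&(s>30),W))
    rect(st(n,"basket all",box&(Z>.012)&(Z<.068),W))
    o=st(n,"orange",(h<22)&(s>120)&box&(Z>.15)&(Z<.25),W)
    rect(st(n,"orange top",(h<22)&(s>120)&box&(Z>.206)&(Z<.25),W))
    b=st(n,"bar",box&(Z>.145)&(Z<.166)&(s<90),W)
    rect(st(n,"upright+bar",box&(Z>.08)&(Z<.166)&(s<120),W))
    if b is not None: c=b.mean(0);print("   dir",np.linalg.svd(b-c,full_matrices=False)[2][0])
    rect(st(n,"blue all",b2&(Z>.012)&(Z<.068),W)); st(n,"blue top",b2&(Z>.2)&(Z<.24),W)
    rect(st(n,"red",((h<8)|(h>172))&(s>120)&(Z>.2)&(Z<.32)&(Y>0)&(Y<.3)&(X>.3),W))
    y=st(n,"yellow",(h>16)&(h<34)&(s>120)&(Z>.15)&(Y>0)&(X>.3)&(Y<.5),W)
    if y is not None: c=y.mean(0);print("  boom dir",np.linalg.svd(y-c,full_matrices=False)[2][0],c)
    rect(st(n,"foot",(Z>.006)&(Z<.03)&(v<90)&(X>.45)&(X<.75)&(Y>.25)&(Y<.5),W))
    rect(st(n,"post",(Z>.243)&(Z<.27)&(s<70)&(X>.45)&(X<.75)&(Y>.3)&(Y<.5),W))
    rect(st(n,"tape",(Z>.035)&(Z<.06)&(X>.68)&(X<.85)&(Y>-.2)&(Y<.0),W))
```

```text
scene rim 164 med [ 0.627 -0.271  0.053] lo [ 0.562 -0.311  0.049] hi [ 0.67  -0.206  0.061]
   rect c[ 614.2 -259.7] wh[102.4  87.8] ang19.9
scene basket all 1211 med [ 0.617 -0.256  0.035] lo [ 0.502 -0.307  0.015] hi [ 0.669 -0.192  0.057]
   rect c[ 583.2 -233.7] wh[148.3 159.3] ang17.3
scene orange 95 med [ 0.623 -0.255  0.209] lo [ 0.607 -0.264  0.174] hi [ 0.627 -0.247  0.215]
scene orange top 59 med [ 0.618 -0.256  0.212] lo [ 0.607 -0.266  0.207] hi [ 0.627 -0.247  0.216]
   rect c[ 616.  -256.7] wh[22.8 17.5] ang13.8
scene bar 122 med [ 0.617 -0.253  0.158] lo [ 0.6   -0.3    0.149] hi [ 0.632 -0.216  0.165]
scene upright+bar 182 med [ 0.619 -0.254  0.155] lo [ 0.598 -0.301  0.087] hi [ 0.632 -0.214  0.164]
   rect c[ 617.4 -258.1] wh[19.3 95.7] ang19.1
   dir [ 0.34309826 -0.93929483  0.00296651]
scene blue all 1012 med [ 0.445 -0.22   0.034] lo [ 0.402 -0.258  0.014] hi [ 0.498 -0.168  0.057]
   rect c[ 453.6 -183.1] wh[153.  101.8] ang84.5
scene blue top 76 med [ 0.452 -0.212  0.209] lo [ 0.441 -0.221  0.201] hi [ 0.464 -0.204  0.215]
scene red 111 med [0.534 0.126 0.269
[... 1711 characters left out ...]
.215]
top red 246 med [0.529 0.126 0.271] lo [0.516 0.109 0.263] hi [0.542 0.141 0.28 ]
   rect c[529.4 125.2] wh[34.4 26. ] ang78.6
top yellow 993 med [0.554 0.25  0.231] lo [0.53  0.114 0.151] hi [0.917 0.356 0.255]
  boom dir [-0.96541686  0.01531333  0.26026101] [0.5945316  0.24864614 0.22315946]
top foot 964 med [0.541 0.361 0.017] lo [0.514 0.317 0.012] hi [0.576 0.439 0.021]
   rect c[572.  375.7] wh[128.3 109.8] ang80.0
top post 197 med [0.588 0.376 0.25 ] lo [0.546 0.35  0.244] hi [0.599 0.402 0.254]
   rect c[572.7 377. ] wh[51.1 50.6] ang80.6
top tape 679 med [ 0.78  -0.095  0.048] lo [ 0.724 -0.193  0.037] hi [ 0.831 -0.042  0.056]
   rect c[ 790.7 -118.3] wh[ 90.  174.1] ang34.4
```

>>> {"method": "drive_tool", "body": {"slide": [[0.2,-0.5,1],[0.2,-0.8,1],[0.4,-1,1],[0.4,-1,1],[0.5,-1,1],[0.5,-1,1],[0.5,-1,1],[0.5,-1,0],[0.5,-1,0],[0.5,-1,0],[0.5,-1,0],[0.5,-1,0]], "angular": [[0,0,-0.5],[0,0,-0.8],[0,0,-0.8],[0,0,-0.8],[0,0,-0.8],[0,0,-0.8],[0,0,-0.8],[0,0,-0.8],[0,0,-0.8],[0,0,-0.8],[0,0,-0.8],[0,0,-0.8]], "fingers": [60,60,60,60,60,60,60,60,60,60,60,60]}}

```text
t: 1.3
eef_pos: [0.3544, 0.2458, 0.3496]
tool_rot: [-1.997, -2.425, 0.001]
contact_force: [-0.5, -0.2, 0.0]
finger_gap: 0.0602
grip_force: 0.0
```

>>> {"method": "drive_tool", "body": {"slide": [[0.5,-1,0],[0.5,-1,0],[0.5,-1,0],[0.5,-1,0],[0.5,-1,0],[0.5,-1,0],[0.5,-1,0],[0.5,-1,0],[0.5,-1,0],[0.5,-1,0],[0.5,-1,0],[0.5,-1,0]], "angular": [[0,0,-0.8],[0,0,-0.8],[0,0,-0.8],[0,0,-0.8],[0,0,-0.8],[0,0,-0.8],[0,0,-0.8],[0,0,-0.8],[0,0,-0.8],[0,0,-0.8],[0,0,-0.8],[0,0,-0.8]], "fingers": [60,60,60,60,60,60,60,60,60,60,60,60]}}

```text
t: 2.5
eef_pos: [0.5045, -0.0541, 0.3494]
tool_rot: [-2.918, -1.162, 0.001]
contact_force: [0.2, 0.5, 0.4]
finger_gap: 0.06
grip_force: 0.0
```

>>> {"method": "drive_tool", "body": {"slide": [[0.5,-1,0],[0.5,-1,0],[0.5,-1,0],[0.5,-1,0],[0.5,-1,0],[0.5,-1,0],[0.5,-1,-0.5],[0.5,-0.8,-0.5],[0.3,-0.4,-0.5],[0,0,-0.5],[0,0,0],[0,0,0]], "angular": [[0,0,-0.5],[0,0,-0.5],[0,0,-0.5],[0,0,-0.5],[0,0,-0.5],[0,0,-0.5],[0,0,-0.5],[0,0,-0.4],[0,0,0],[0,0,0],[0,0,0],[0,0,0]], "fingers": [60,60,60,60,60,60,60,60,60,60,60,60]}}

```text
t: 3.7
eef_pos: [0.6113, -0.2568, 0.3002]
tool_rot: [-3.092, -0.554, 0.0]
contact_force: [-0.4, 0.6, 0.6]
finger_gap: 0.0602
grip_force: 0.0
```

```bash
cat > look.py <<'E'
from h import *
import sys
s=get_state(); print(s["eef_pos"],s["tool_rot"],s["contact_force"])
for n,(a,b,c,d) in zip(("scene","top"),eval(sys.argv[2])):
    im,W=cloud(n); np.savez(n+sys.argv[1]+".npz",im=im,W=W)
    cr=im[b:d,a:c][...,::-1]
    cr=cv2.resize(cr,(390,390*(d-b)//(c-a)),interpolation=cv2.INTER_CUBIC)
    L=locals().get("L",[]);L.append(cr)
h=min(580,max(x.shape[0] for x in L)); L=[cv2.copyMakeBorder(x,0,h-x.shape[0],0,10,cv2.BORDER_CONSTANT) for x in L]
cv2.imwrite(f"pics/v{sys.argv[1]}.png",np.hstack(L))
E
python3 look.py 1 "[(120,140,280,300),(390,120,550,280)]"
```

```text
[ 0.61134795 -0.25681949  0.30019547] [-3.09185019e+00 -5.53800049e-01  3.38484982e-04] [-0.43517612  0.55269051  0.5914789 ]
```

View pics/v1.png

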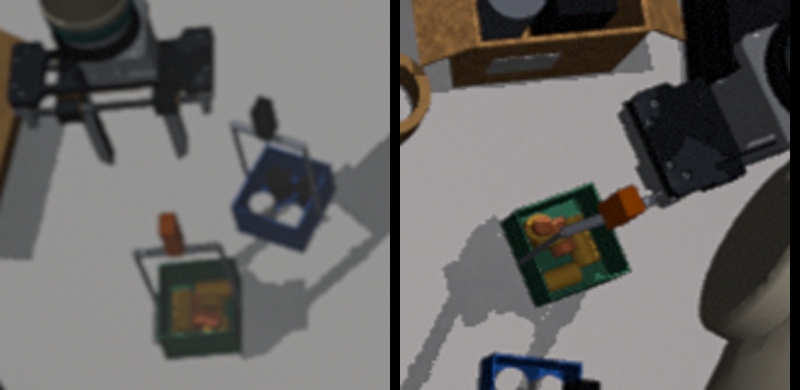

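The block sits at crop (170,232) in the scene view, with the fingertips above it at about (105,158) and (182,152). I'll check the alignment by projection.

Run:
```python
from h import *
for n,o in(("scene",(120,140)),("top",(390,120))):
    c=camera_info(n)
    for X in([.6113,-.2568,.3002],[.613,-.2595,.3],[.613,-.2595,.212],[.6113,-.2568,.212]):
        p=c["intrinsics"]@(c["R"]@np.array(X)+c["t"]); print(n,X,np.round(((p[:2]/p[2])-o)*2.4375,0))
    z=np.load(n+"1.npz");im,W=z["im"],z["W"]
    h,s,v=[a.astype(int) for a in cv2.split(cv2.cvtColor(im,cv2.COLOR_RGB2HSV))]
    X,Y,Z=W[...,0],W[...,1],W[...,2]
    m=(h<22)&(s>120)&(Z>.206)&(Z<.22)&(X>.5)&(X<.7)&(Y<-.2)&(Y>-.32); P=W[m]; print(P.mean(0),(P.min(0)+P.max(0))/2)
    m=(Z>.295)&(Z<.325)&(X>.5)&(X<.7)&(Y<-.17)&(Y>-.36); P=W[m]; print("fing",len(P),P.mean(0),P.min(0),P.max(0))
```

```text
scene [0.6113, -0.2568, 0.3002] [151. 172.]
scene [0.613, -0.2595, 0.3] [147. 173.]
scene [0.613, -0.2595, 0.212] [166. 221.]
scene [0.6113, -0.2568, 0.212] [169. 220.]
[ 0.61687756 -0.25696856  0.2115569 ] [ 0.61578465 -0.25658956  0.21237339]<stdin>:10: RuntimeWarning: Mean of empty slice.
  ret = um.true_divide(
Traceback (most recent call last):
ValueError: zero-size array to reduction operation minimum which has no identity
```

>>> {"method": "drive_tool", "body": {"slide": [[0.1,-0.1,-0.5],[0,0,-0.8],[0,0,-0.8],[0,0,-0.8],[0,0,-0.8],[0,0,-0.7],[0,0,-0.5],[0,0,-0.2],[0,0,0],[0,0,0],[0,0,0],[0,0,0]], "angular": [[0,0,0],[0,0,0],[0,0,0],[0,0,0],[0,0,0],[0,0,0],[0,0,0],[0,0,0],[0,0,0],[0,0,0],[0,0,0],[0,0,0]], "fingers": [60,60,60,60,60,60,60,60,50,40,32,26], "newtons": 35}}

```text
t: 5.0
eef_pos: [0.6148, -0.2608, 0.1733]
tool_rot: [3.092, 0.552, 0.002]
contact_force: [0.4, 0.4, -0.3]
finger_gap: 0.0319
grip_force: 0.0
```

>>> {"method": "drive_tool", "body": {"slide": [[0,0,0],[0,0,0],[0,0,0],[0,0,0],[0,0,0],[0,0,0]], "angular": [[0,0,0],[0,0,0],[0,0,0],[0,0,0],[0,0,0],[0,0,0]], "fingers": [23,20,17,12,12,12], "newtons": 35}}

```text
t: 5.6
eef_pos: [0.6146, -0.2608, 0.1726]
tool_rot: [3.092, 0.552, 0.001]
contact_force: [1.1, -1.0, 1.4]
finger_gap: 0.0179
grip_force: 35.0
```

>>> {"method": "drive_tool", "body": {"slide": [[0,0,0.2],[0,0,0.3],[0,0,0.5],[0,0,0.7],[0,0,0.7],[0,0,0.7],[0,0,0.7],[0,0,0.7],[0,0,0.6],[0,0,0.4],[0,0,0.2],[0,0,0.1]], "angular": [[0,0,0],[0,0,0],[0,0,0],[0,0,0],[0,0,0],[0,0,0],[0,0,0],[0,0,0],[0,0,0],[0,0,0],[0,0,0],[0,0,0]], "fingers": [12,12,12,12,12,12,12,12,12,12,12,12]}}

```text
t: 6.8
eef_pos: [0.6144, -0.2605, 0.3178]
tool_rot: [3.092, 0.552, 0.0]
contact_force: [0.5, -0.0, -3.4]
finger_gap: 0.0176
grip_force: 35.0
```

>>> {"method": "drive_tool", "body": {"slide": [[0,0,0],[0,0.2,0],[0,0.4,0],[0,0.6,0],[0,0.8,0],[0,0.8,0],[0,0.8,0],[-0.2,0.8,0],[-0.3,0.8,0],[-0.4,0.8,0],[-0.5,0.8,0],[-0.5,0.8,0]], "angular": [[0,0,0],[0,0,0],[0,0,0.2],[0,0,0.4],[0,0,0.6],[0,0,0.6],[0,0,0.6],[0,0,0.6],[0,0,0.6],[0,0,0.6],[0,0,0.6],[0,0,0.6]], "fingers": [12,12,12,12,12,12,12,12,12,12,12,12]}}

```text
t: 8.0
eef_pos: [0.5658, -0.0682, 0.3173]
tool_rot: [-2.811, -1.4, -0.0]
contact_force: [0.2, 0.6, -2.5]
finger_gap: 0.0175
grip_force: 35.0
```

>>> {"method": "drive_tool", "body": {"slide": [[-0.5,0.6,0],[-0.5,0.5,0],[-0.4,0.4,0],[-0.3,0.3,0],[-0.3,0.3,0],[-0.2,0.2,0],[-0.1,0.2,0],[0,0.1,0],[0,0,0],[0,0,0],[0,0,0],[0,0,0]], "angular": [[0,0,0.6],[0,0,0.6],[0,0,0.6],[0,0,0.6],[0,0,0.6],[0,0,0.5],[0,0,0.5],[0,0,0.4],[0,0,0.2],[0,0,0],[0,0,0],[0,0,0]], "fingers": [12,12,12,12,12,12,12,12,12,12,12,12]}}

```text
t: 9.2
eef_pos: [0.5093, -0.0055, 0.3173]
tool_rot: [-2.403, -2.024, 0.0]
contact_force: [0.3, -0.4, -3.5]
finger_gap: 0.0177
grip_force: 35.0
```

```bash
python3 look.py 2 "[(250,140,410,300),(240,150,400,310)]"
python3 - <<'E'
from h import *
for n in("scene","top"):
    z=np.load(n+"2.npz");im,W=z["im"],z["W"]
    h,s,v=[a.astype(int) for a in cv2.split(cv2.cvtColor(im,cv2.COLOR_RGB2HSV))]
    X,Y,Z=W[...,0],W[...,1],W[...,2]
    for nm,m in(("red",((h<8)|(h>172))&(s>120)&(Z>.23)&(Z<.3)&(X>.45)&(X<.6)&(Y>.07)&(Y<.2)),("green",(h>50)&(h<90)&(s>90)&(X>.4)&(X<.62)&(Y>-.1)&(Y<.1)&(Z>.1)),("orange",(h<22)&(s>120)&(Z>.29)&(Z<.4)&(X>.45)&(X<.6)&(Y>-.05)&(Y<.06))):
        P=W[m]
        if len(P)>4: print(n,nm,len(P),P.mean(0).round(3),np.percentile(P,2,axis=0).round(3),np.percentile(P,98,axis=0).round(3),cv2.minAreaRect((P[:,:2]*1000).astype(np.float32)))
E
```

```text
[ 0.50930496 -0.00551517  0.31734595] [-2.40254372e+00 -2.02419723e+00  1.89848328e-05] [ 0.2887707  -0.41832519 -3.51512976]
scene red 120 [0.533 0.127 0.269] [0.521 0.113 0.26 ] [0.546 0.143 0.28 ] ((531.81494140625, 128.12332153320312), (31.674537658691406, 27.428895950317383), 80.43412780761719)
scene green 16 [0.52  0.051 0.714] [ 0.482 -0.017  0.325] [0.543 0.063 0.765] ((522.2836303710938, 17.014183044433594), (60.4419059753418, 111.25431823730469), 17.461450576782227)
scene orange 76 [0.515 0.001 0.337] [ 0.502 -0.011  0.315] [0.522 0.009 0.358] ((514.6991577148438, 2.0280532836914062), (21.45877456665039, 21.02245330810547), 50.60702133178711)
top red 245 [0.529 0.125 0.271] [0.516 0.109 0.261] [0.542 0.141 0.28 ] ((529.4783325195312, 125.48796844482422), (34.73953628540039, 25.295909881591797), 80.66000366210938)
top green 135 [0.508 0.034 0.246] [ 0.471 -0.015  0.146] [0.553 0.058 0.76 ] ((486.8592529296875, 23.863327026367188), (122.72012329101562, 61.92123031616211), 31.595163345336914)
```

View pics/v2.png

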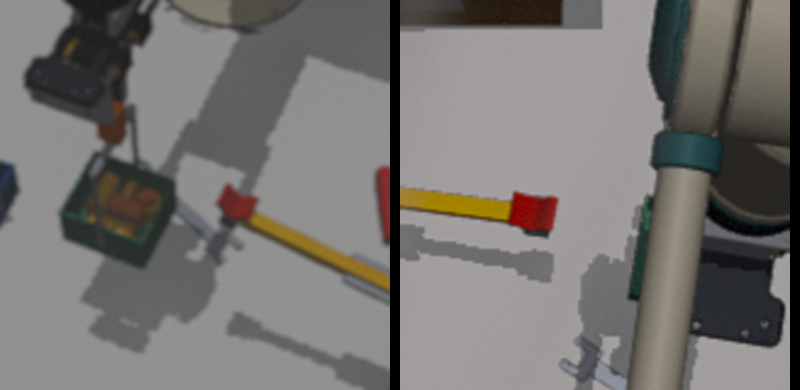

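The basket is held at scene crop (120,205), with its grip at (113,122). The cradle is at (237,203), and the basket is lined up beyond the free end of the boom. Next I slide it in along the boom, above the walls.

>>> {"method": "drive_tool", "body": {"slide": [[0,0.2,0],[0.1,0.4,0],[0.1,0.6,0],[0.1,0.7,0],[0.1,0.7,0],[0.1,0.7,0],[0.1,0.6,0],[0.1,0.5,0],[0.1,0.4,0],[0.05,0.3,0],[0,0.2,0],[0,0,0]], "angular": [[0,0,0],[0,0,0],[0,0,0],[0,0,0],[0,0,0],[0,0,0],[0,0,0],[0,0,0],[0,0,0],[0,0,0],[0,0,0],[0,0,0]], "fingers": [12,12,12,12,12,12,12,12,12,12,12,12]}}

```text
t: 10.5
eef_pos: [0.5306, 0.1274, 0.3173]
tool_rot: [-2.402, -2.025, 0.0]
contact_force: [0.5, 0.7, -3.9]
finger_gap: 0.0173
grip_force: 35.0
```

>>> {"method": "drive_tool", "body": {"slide": [[0,0,0],[0,0,0],[0,0,0],[0,0,0],[0,0,0],[0,0,0]], "angular": [[0,0,0],[0,0,0],[0,0,0],[0,0,0],[0,0,0],[0,0,0]], "fingers": [12,12,12,12,12,12]}}

```text
t: 11.1
eef_pos: [0.5306, 0.1268, 0.3174]
tool_rot: [2.403, 2.024, 0.0]
contact_force: [-0.7, 0.2, -3.7]
finger_gap: 0.0178
grip_force: 35.0
```

```bash
python3 look.py 3 "[(290,130,410,250),(240,170,360,290)]"
python3 - <<'E'
from h import *
f=[]
for i in range(6): get_image("top"); f.append(get_state()["contact_force"])
print(np.round(f,2).tolist())
E
```

```text
[0.53061293 0.12683625 0.31742203] [2.40251040e+00 2.02405299e+00 1.08579889e-04] [-0.67418308  0.21339601 -3.69332704]
[[-0.66, -0.84, -4.28], [0.31, 0.15, -3.31], [-0.18, 0.26, -2.21], [-0.33, -1.02, -3.2], [0.28, -0.16, -3.63], [0.06, 0.01, -3.38]]
```

View pics/v3.png

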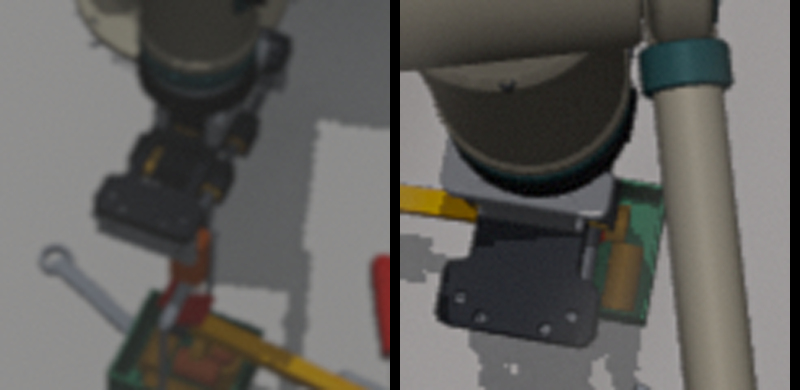

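Scene crop: the orange block at (190,258) sits directly above the red cradle at (187,305), and the boom passes through the basket gap. The weight is about 3.4 N, so I expect the arm to sink about 33 mm. I'm lowering now.

>>> {"method": "drive_tool", "body": {"slide": [[0,0,-0.1],[0,0,-0.2],[0,0,-0.2],[0,0,-0.2],[0,0,-0.2],[0,0,-0.2],[0,0,-0.1],[0,0,-0.1],[0,0,-0.1],[0,0,-0.1],[0,0,0],[0,0,0]], "angular": [[0,0,0],[0,0,0],[0,0,0],[0,0,0],[0,0,0],[0,0,0],[0,0,0],[0,0,0],[0,0,0],[0,0,0],[0,0,0],[0,0,0]], "fingers": [12,12,12,12,12,12,12,12,12,12,12,12]}}

```text
t: 12.7
eef_pos: [0.5306, 0.1267, 0.28]
tool_rot: [2.402, 2.024, -0.0]
contact_force: [-0.7, -0.0, -1.4]
finger_gap: 0.0174
grip_force: 35.0
```

```bash
cat > chk.py <<'E'
from h import *
import sys
f=[];q=[];e=[];rz=[]
for i in range(int(sys.argv[1])):
    im,W=cloud("scene" if i%2 else "top"); s=get_state(); f.append(s["contact_force"]); q.append(s["wrist_torque"]); e.append(s["eef_pos"])
    if i%2:
        h,sa,v=[a.astype(int) for a in cv2.split(cv2.cvtColor(im,cv2.COLOR_RGB2HSV))]
        X,Y,Z=W[...,0],W[...,1],W[...,2]; box=(X>.47)&(X<.6)&(Y>.05)&(Y<.19)&(Z>.17)&(Z<.35)
        P=W[box&((h<5)|(h>172))&(sa>120)]; O=W[box&(h>6)&(h<22)&(sa>120)]
        # boom: yellow points, height vs distance along boom
        Yl=W[(h>16)&(h<34)&(sa>100)&(X>.48)&(X<.62)&(Y>.17)&(Y<.34)&(Z>.15)&(Z<.3)]
        u=-((Yl[:,0]-.5735)*.174+(Yl[:,1]-.3765)*.985)
        rz.append(np.r_[np.median(P,0),np.percentile(P[:,2],95),np.median(O,0),np.polyfit(u,Yl[:,2],1)])
print("t",s["t"],"F",np.mean(f,0).round(2),"sd",np.std(f,0).round(2),"T",np.mean(q,0).round(3),"eef",np.mean(e,0).round(4))
rz=np.mean(rz,0); print("red",rz[:4].round(4),"or",rz[4:7].round(4),"boom slope",rz[7:].round(3))
cv2.imwrite("pics/last.png",cv2.resize(im[130:280,260:460,::-1],(800,600),interpolation=cv2.INTER_CUBIC))
E
python3 chk.py 12
```

```text
t 13.3 F [-0.38 -0.42 -1.45] sd [0.63 0.67 0.59] T [-0.224  0.111 -0.009] eef [0.5307 0.1268 0.28  ]
red [0.5384 0.135  0.2653 0.2727] or [0.5405 0.1533 0.2456] boom slope [0.15 0.21]
```

>>> {"method": "drive_tool", "body": {"slide": [[0,-0.04,0],[0,-0.02,-0.06],[0,-0.01,-0.06],[0,-0.01,-0.06],[0,-0.01,-0.06],[0,-0.01,-0.06],[0,-0.01,-0.06],[0,-0.01,-0.06],[0,-0.01,-0.06],[0,-0.01,-0.04],[0,0,0],[0,0,0]], "angular": [[0,0,0],[0,0,0],[0,0,0],[0,0,0],[0,0,0],[0,0,0],[0,0,0],[0,0,0],[0,0,0],[0,0,0],[0,0,0],[0,0,0]], "fingers": [12,12,12,12,12,12,12,12,12,12,12,12]}}

```text
t: 14.5
eef_pos: [0.5305, 0.1237, 0.2669]
tool_rot: [-2.402, -2.024, -0.0]
contact_force: [-1.5, 2.8, -0.8]
finger_gap: 0.0174
grip_force: 35.0
```

```bash
python3 chk.py 16
```

```text
t 15.3 F [-1.25  2.9  -0.65] sd [0.56 0.67 0.3 ] T [ 0.615  0.35  -0.002] eef [0.5305 0.1236 0.2669]
red [0.5382 0.1344 0.2531 0.261 ] or [0.5404 0.1535 0.2341] boom slope [0.099 0.21 ]
```

View pics/last.png

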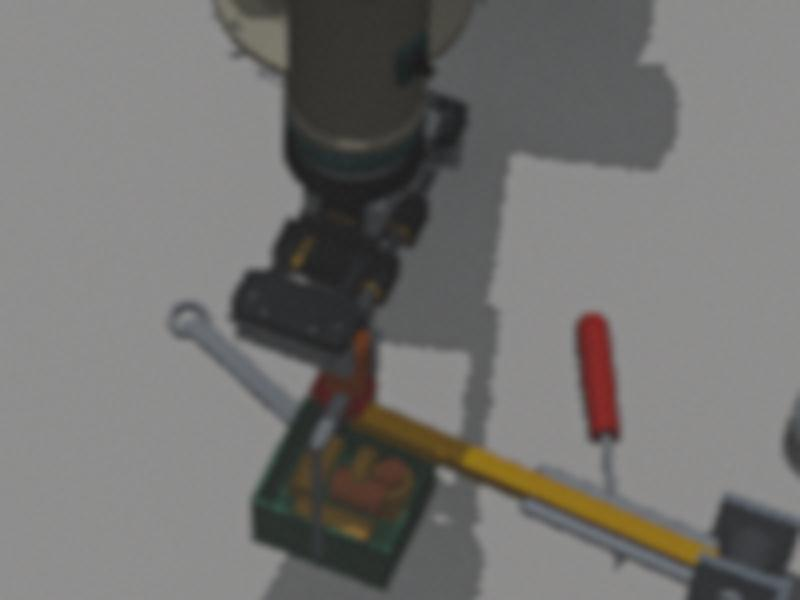

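The bar lies in the cradle: red at (345,390) with the block above it at (360,350), and the boom has sunk partway. There is a sideways load of about 3 N because I moved too far outward, so I'll relieve that first.

>>> {"method": "drive_tool", "body": {"slide": [[0,0.04,0],[-0.01,0.04,0],[-0.01,0.03,0],[0,0,0],[0,0,0]], "angular": [[0,0,0],[0,0,0],[0,0,0],[0,0,0],[0,0,0]], "fingers": [12,12,12,12,12]}}

```text
t: 15.8
eef_pos: [0.5305, 0.125, 0.2671]
tool_rot: [2.401, 2.022, -0.001]
contact_force: [0.0, -3.1, 0.9]
finger_gap: 0.0174
grip_force: 35.0
```

```bash
python3 chk.py 16
```

```text
t 16.6 F [ 0.77 -3.85  0.02] sd [0.57 0.78 0.63] T [-1.011 -0.069 -0.008] eef [0.5305 0.1255 0.267 ]
red [0.5386 0.1288 0.2537 0.26  ] or [0.5404 0.1538 0.2341] boom slope [0.1  0.21]
```

>>> {"method": "drive_tool", "body": {"slide": [[0,-0.03,0],[0,-0.03,0],[0,0,0],[0,0,0],[0,0,0]], "angular": [[0,0,0],[0,0,0],[0,0,0],[0,0,0],[0,0,0]], "fingers": [12,12,12,12,12]}}

```text
t: 17.1
eef_pos: [0.5303, 0.1251, 0.267]
tool_rot: [-2.402, -2.024, -0.001]
contact_force: [1.6, -2.6, 0.3]
finger_gap: 0.0174
grip_force: 35.0
```

```bash
python3 chk.py 20
```

```text
t 18.1 F [ 1.94 -2.12 -0.15] sd [0.64 0.56 0.57] T [-0.588 -0.394 -0.011] eef [0.5302 0.1249 0.2669]
red [0.5384 0.1314 0.2531 0.2599] or [0.5403 0.1533 0.2342] boom slope [0.1  0.21]
```

>>> {"method": "drive_tool", "body": {"slide": [[0.01,-0.02,0],[0.01,-0.02,0],[0,0,0],[0,0,0],[0,0,0]], "angular": [[0,0,0],[0,0,0],[0,0,0],[0,0,0],[0,0,0]], "fingers": [12,12,12,12,12]}}

```text
t: 18.6
eef_pos: [0.5302, 0.1242, 0.2667]
tool_rot: [-2.401, -2.024, 0.0]
contact_force: [0.1, 0.4, 0.4]
finger_gap: 0.0176
grip_force: 35.0
```

```bash
python3 chk.py 20
```

```text
t 19.6 F [-0.01  1.58 -0.75] sd [0.52 0.52 0.44] T [0.24  0.101 0.006] eef [0.5303 0.124  0.2668]
red [0.5381 0.1336 0.2528 0.2606] or [0.5405 0.1537 0.2339] boom slope [0.1  0.21]
```

>>> {"method": "drive_tool", "body": {"slide": [[0,0,-0.04],[0,0,-0.04],[0,0,-0.04],[0,0,-0.04],[0,0,-0.04],[0,0,0],[0,0,0],[0,0,0]], "angular": [[0,0,0],[0,0,0],[0,0,0],[0,0,0],[0,0,0],[0,0,0],[0,0,0],[0,0,0]], "fingers": [12,12,12,12,12,12,12,12]}}

```text
t: 20.4
eef_pos: [0.5305, 0.1235, 0.2619]
tool_rot: [2.402, 2.024, -0.001]
contact_force: [-1.6, 0.1, -0.5]
finger_gap: 0.0178
grip_force: 35.0
```

```bash
python3 chk.py 20
```

```text
t 21.4 F [-1.8   0.18 -0.07] sd [0.56 0.43 0.45] T [-0.001  0.454 -0.005] eef [0.5306 0.1236 0.2619]
red [0.5379 0.1315 0.2477 0.2555] or [0.5404 0.153  0.2299] boom slope [0.083 0.21 ]
```

>>> {"method": "drive_tool", "body": {"slide": [[-0.01,0,0],[-0.01,0,-0.01],[0,0,-0.01],[0,0,0],[0,0,0]], "angular": [[0,0,0],[0,0,0],[0,0,0],[0,0,0],[0,0,0]], "fingers": [12,12,12,12,12], "newtons": 20}}

```text
t: 21.9
eef_pos: [0.5304, 0.1236, 0.2615]
tool_rot: [2.402, 2.024, 0.001]
contact_force: [0.1, 0.6, -0.2]
finger_gap: 0.0175
grip_force: 20.0
```

```bash
python3 chk.py 20
```

```text
t 22.9 F [ 0.21 -0.46 -0.06] sd [0.8  0.42 0.44] T [-0.142  0.027  0.005] eef [0.5304 0.1237 0.2615]
red [0.538  0.1327 0.2477 0.255 ] or [0.5403 0.1533 0.2294] boom slope [0.08 0.21]
```

>>> {"method": "drive_tool", "body": {"slide": [[0,0,0],[0,0,0],[0,0,0],[0,0,0],[0,0,0],[0,0,0]], "angular": [[0,0,0],[0,0,0],[0,0,0],[0,0,0],[0,0,0],[0,0,0]], "fingers": [12,12,12,12,12,12], "newtons": 8}}

```text
t: 23.5
eef_pos: [0.5302, 0.1237, 0.2614]
tool_rot: [2.402, 2.024, 0.0]
contact_force: [1.3, 0.0, -0.3]
finger_gap: 0.0186
grip_force: 8.0
```

>>> {"method": "drive_tool", "body": {"slide": [[0,0,0],[0,0,0],[0,0,0],[0,0,0],[0,0,0],[0,0,0]], "angular": [[0,0,0],[0,0,0],[0,0,0],[0,0,0],[0,0,0],[0,0,0]], "fingers": [12,12,12,12,12,12], "newtons": 3}}

```text
t: 24.1
eef_pos: [0.5301, 0.1237, 0.2614]
tool_rot: [2.402, 2.024, 0.0]
contact_force: [1.3, -0.2, -0.2]
finger_gap: 0.0178
grip_force: 3.0
```

```bash
python3 chk.py 16
```

```text
t 24.9 F [ 1.   -0.23  0.08] sd [0.35 0.55 0.51] T [-0.12  -0.184 -0.006] eef [0.5301 0.1237 0.2614]
red [0.5384 0.1321 0.2474 0.2539] or [0.5402 0.1533 0.2295] boom slope [0.079 0.21 ]
```

>>> {"method": "drive_tool", "body": {"slide": [[0.01,0,0],[0,0,0],[0,0,0],[0,0,0],[0,0,0],[0,0,0],[0,0,0],[0,0,0],[0,0,0],[0,0,0],[0,0,0],[0,0,0]], "angular": [[0,0,0],[0,0,0],[0,0,0],[0,0,0],[0,0,0],[0,0,0],[0,0,0],[0,0,0],[0,0,0],[0,0,0],[0,0,0],[0,0,0]], "fingers": [18,18.5,19,19.5,20,21,22,24,26,29,32,36]}}

```text
t: 26.1
eef_pos: [0.5304, 0.1237, 0.2614]
tool_rot: [2.402, 2.024, 0.0]
contact_force: [-0.5, 0.1, -0.8]
finger_gap: 0.0349
grip_force: 0.0
```

```bash
python3 chk.py 16
```

```text
t 26.9 F [-0.17 -0.03  0.07] sd [0.4  0.34 0.42] T [-0.058  0.068 -0.   ] eef [0.5304 0.1237 0.2614]
red [0.5385 0.1329 0.2479 0.2543] or [0.5405 0.1546 0.229 ] boom slope [0.079 0.21 ]
```

View pics/last.png

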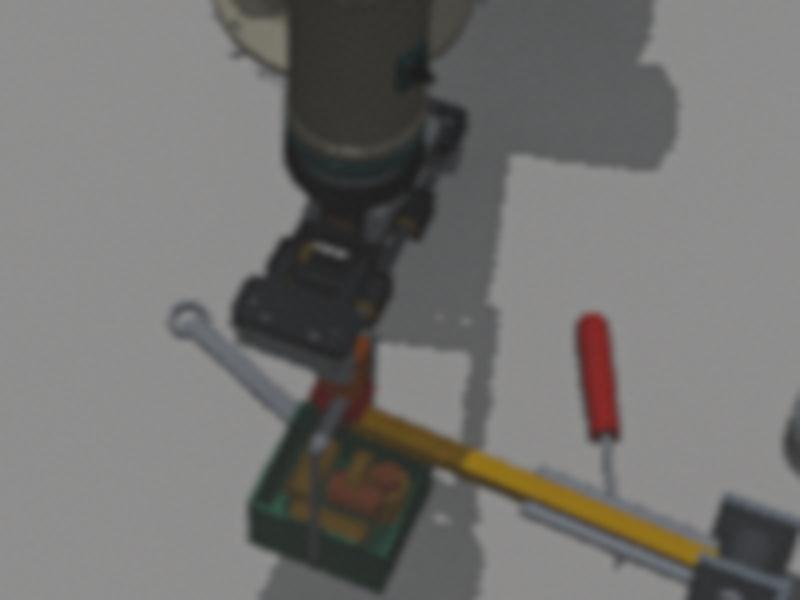

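The boom height is unchanged after release, with red still at (345,390) and the basket hanging in it. I'll raise the tool straight up, clear of the block.

>>> {"method": "drive_tool", "body": {"slide": [[0,0,0],[0,0,0],[0,0,0.1],[0,0,0.2],[0,0,0.4],[0,0,0.5],[0,0,0.6],[0,0,0.6],[0,0,0.6],[0,0,0.6],[0,0,0.6],[0,0,0.6]], "angular": [[0,0,0],[0,0,0],[0,0,0],[0,0,0],[0,0,0],[0,0,0],[0,0,0],[0,0,0],[0,0,0],[0,0,0],[0,0,0],[0,0,0]], "fingers": [40,44,44,44,44,44,44,44,44,44,44,44]}}

```text
t: 28.1
eef_pos: [0.5305, 0.1238, 0.3833]
tool_rot: [2.402, 2.024, 0.002]
contact_force: [-0.4, -0.4, 0.2]
finger_gap: 0.0439
grip_force: 0.0
```

>>> {"method": "drive_tool", "body": {"slide": [[-0.5,0,0.5],[-0.8,0,0.5],[-1,0,0],[-1,0,0],[-1,0,0],[-0.5,0,0],[0,0,0],[0,0,0],[0,0,0],[0,0,0]], "angular": [[0,0,0],[0,0,0],[0,0,0],[0,0,0],[0,0,0],[0,0,0],[0,0,0],[0,0,0],[0,0,0],[0,0,0]], "fingers": [44,44,44,44,44,44,44,44,44,44]}}

```text
t: 29.1
eef_pos: [0.4112, 0.1237, 0.4059]
tool_rot: [-2.402, -2.024, 0.001]
contact_force: [-0.5, -0.1, -0.4]
finger_gap: 0.0437
grip_force: 0.0
```

```bash
python3 chk.py 4; sleep 0; python3 chk.py 8
```

```text
t 29.3 F [-0.11  0.05  0.55] sd [0.11 0.24 0.29] T [-0.087  0.059 -0.011] eef [0.411  0.1237 0.4059]
red [0.5388 0.1309 0.2467 0.256 ] or [0.5374 0.1319 0.2845] boom slope [0.082 0.21 ]
t 29.7 F [-0.08  0.17  0.07] sd [0.49 0.51 0.44] T [-0.066  0.076  0.005] eef [0.4105 0.1237 0.4063]
red [0.5386 0.1314 0.2473 0.2554] or [0.5377 0.1325 0.2855] boom slope [0.081 0.21 ]
```

View pics/last.png

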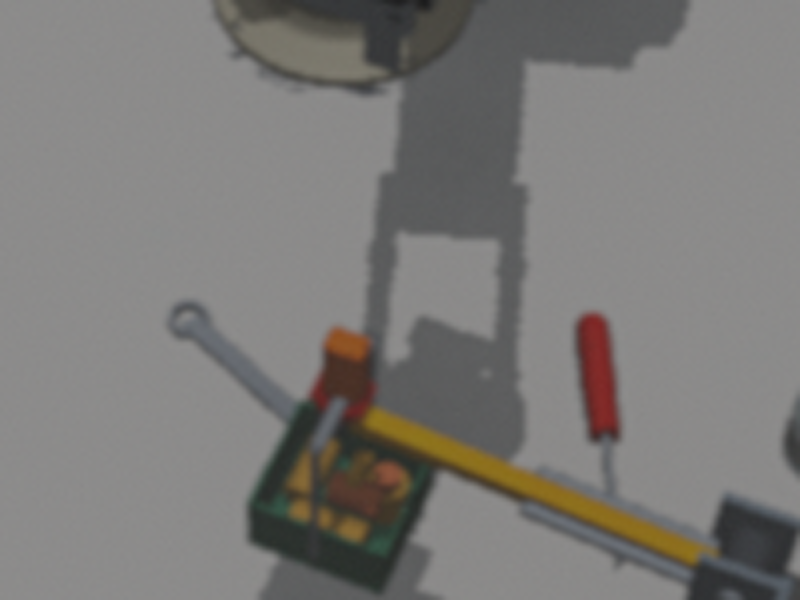

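The basket hangs upright and still in the cradle: block at (348,350), red at (345,395), and boom slope steady at 0.08. The gripper is well clear, so I'm handing in.

```bash
python3 -c "
from rig import *
print(sign_off())"
```

```text
the job is handed in; nothing more can be done
None
```

The green basket was hanging still in the red cradle when I handed the job in at about 30 s; the boom stayed put as I let go, and I touched nothing else on the bench.

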